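# Fetch the boxed-in plating ring and restore the seasoning tray

## Robot

A 6-joint arm with a two-finger parallel gripper is mounted at the origin on the work surface. World frame = base frame: x ahead of the robot, y to its left, z up, the work surface at z = 0. Lengths are in m, angles in rad, forces in N, time in s.
With the tool pointing down it reaches from about 0.35 to 0.975 m from the base axis. Payload 4.9 kg.
Tool frame: the origin (TCP) lies on the front face of the gripper's body, between the roots of the fingers; the fingertips stand ctrl.finger_overhang ahead of it and the grasp point (between the pads) lies 54 mm ahead of it (ctrl.finger_overhang is the distance from the TCP to the fingertips, in m); z points along the fingers, y is the line along which they close (so a half turn about z gives the same grasp; the last joint's range is limited). The gripper opens to 85 mm and grips with 20 to 120 N. Pads are 22 mm wide; open, the fingers measure 114 mm over their backs; the gripper's body (76 mm by 85 mm) begins 54 mm behind the grasp point. The pads swing forward as they close: fully open they stand 13 mm farther back than shut.
Start: joints at [1.091, 0.053, 1.613, -0, 1.476, -0.119], TCP at [0.221, 0.585, 0.304] pointing down, gripper open.
Joint ranges: [-3.01, 3.01], [-1.01, 2.22], [0.06, 2.58], [-1.02, 4.17], [0.09, 2.62], [-3.14, 3.14]. Speed limits (rad/s): [2.57, 2.57, 3.14, 3.14, 3.14, 3.14].

## Interface

Orientations are given as a rotation vector (axis times angle).
In Python, from station import ctrl, vision gives the robot as it stands. The module is installed in compiled form; this text tells all that it offers.
- The arm moves only by the tool drive_tool, never from a script. Its argument "rows" is a list of rows, each a list of 2 entries, a list of its own where there are three numbers: the shift along the tool's x, y, z in m, then the turn about the tool's z in rad. A call has 1 to 10 rows; each row shifts and turns the commanded pose from where the row before left it, along the tool's axes as they then stand; what a row does not reach is not made up. A row lasts 1/10 s, in which the tool goes at most 50 mm and 8.59 degrees, less where a joint would pass 70% of its speed; a pose out of reach is approached as far as the arm can. A call with a gripper value outside its range is refused whole. "jaw" is the closure, from 0 (fully open) to 1 (shut), set as the call begins (left out, the last holds). The fingers move at their own pace and stop on an object; "grip_force" is the grip in N (left out, the last holds). Time passes only in rows, so rows that do not move let the fingers close. It gives the time, the measured TCP pose, the force, the opening and the grip force at its end, in the units of the state.
- ctrl.get_obs(): the state, without advancing time (a new reading comes with each control period).
- vision.get_image(name): name is "scene" or "top"; returns a dict with "image" (480x640x3 uint8, blue, green, red), "vertical_fov" (degrees; the focal length in pixels is half the picture's height over the tangent of half this angle, whatever the lens; pixels are square), "cx", "cy" (the principal point, pixels), "dist_coeffs" ([k1, k2, p1, p2, k3] as OpenCV has them; the pictures are not rectified), "R" (3x3) and "t" (3): a world point X has camera coordinates R X + t. Camera axes: x right, y down, z forward; pixel columns grow to the right and rows downward; lengths in m; the calibration is good to about 2 mm. A picture is of the moment at which its call begins. There is no depth.
- ctrl.finish_job(): hands the job in; it is judged then, once.
The state is a dict: "t": time; "q": joint angles; "dq": joint speeds; "effort": joint torques, N m; "tool_pos": TCP position; "tool_rot": TCP orientation; "contact_force": force on the tool from outside, world axes, zero at the start; "wrist_torque": the same for the moment, N m; "opening": finger opening in m; "grip_force": force on a finger pad.
Only numpy, scipy, OpenCV 4.12 (cv2) and the standard library are available. Lean on these libraries where they do the work, as an engineer would, in place of code of your own. Each camera call takes 0.05 s, during which the arm holds its last target. There are 200 camera calls.

## Task

The steel plating ring in the dark baking tray is boxed in by the pepper mill, the spice jar and the square tin. First stand all three upright on the wooden board without shifting the ring, then fetch the ring and set it flat in the middle of the empty white plate, and only then put the mill, the jar and the tin back upright, each exactly where it stood in the tray at the start. Knock nothing over, and leave the jug and the bowl where they are.

Things in the scene. Friction and masses are not known exactly. Their poses are not given: they have to be found in the camera images.
- ring_mid (a point): Plating ring: open steel ring standing flat in the tray, 60 mm outside diameter, 2.5 mm wall, 45 mm high; 70 g. Point: its centre, half-way up (22.5 mm above its underside); z up. At the start it stands about 30 mm from the middle of the tray towards the tray's +x side, with one of the three seasonings on its -x, +y and -y sides (tray axes) at about 68 mm centre to centre, leaving gaps of only 3 to 20 mm.
- mill_mid (a point): Pepper mill: dark turned wood, 82 mm high, round; foot 52 mm across, straight waist 42 mm across from 17 to 61 mm up (grip here), head 48 mm, small steel knob; about 160 g. Point: its centre, half-way up (41 mm above its underside); z up.
- jar_mid (a point): Spice jar: round glass jar with brownish contents and white lid, 54 mm diameter, 70 mm high; about 240 g. Point: its centre, half-way up (35 mm above its underside); z up.
- tin_mid (a point): Spice tin: square aluminium tin with lid, 46 x 46 mm, 70 mm high; about 150 g. Point: its centre, half-way up (35 mm above its underside); x and y along its sides (within 0.12 rad of the tray's sides at the start), z up.
- tray: Dark steel baking tray, fixed to the table, 220 x 240 mm (its x by y), rim 18 mm high, walls and floor 4 mm thick. Origin: centre of its underside, on the table.
- board: Wooden board, the side area, fixed, 280 x 160 mm (its x by y), 18 mm thick, empty at the start. Origin: centre of its underside, on the table; its top is 18 mm higher.
- plate_in (a point): White dinner plate, the only single and empty one (the stacks at the table's edges carry a roll), fixed, 230 mm across, rim 20 mm above the table. Point: the middle of its flat inner floor (some 120 mm across) (upper side), where the ring is to stand; z up.
- jug: Bystander: clear plastic jug with a handle, 90 mm across, 110 mm high. Origin: centre of its underside.
- bowl: Bystander: white bowl, 110 mm across, 50 mm high. Origin: centre of its underside.

How it is judged:
On the way, in this order (a step that is already met when the one before it is completed fails the run):
1. mill, jar and tin all stand released on the board while the ring still stands in its place (angle between each of mill_mid, jar_mid, tin_mid's own z axis and vertical below 0.12 rad and contact force between the fingers and mill below 0.3 N and linear speed of each of mill, jar, tin below 0.02 m/s and x of mill_mid in the frame of board between -0.135 and 0.135 m and y of mill_mid in the frame of board between -0.075 and 0.075 m and z of mill_mid in the frame of board between 0.053 and 0.065 m and contact force between the fingers and jar below 0.3 N and x of jar_mid in the frame of board between -0.135 and 0.135 m and y of jar_mid in the frame of board between -0.075 and 0.075 m and z of jar_mid in the frame of board between 0.047 and 0.059 m and contact force between the fingers and tin below 0.3 N and x of tin_mid in the frame of board between -0.135 and 0.135 m and y of tin_mid in the frame of board between -0.075 and 0.075 m and z of tin_mid in the frame of board between 0.047 and 0.059 m and distance of ring_mid from where it was at the start of the episode below 0.015 m), for 0.2 s.
2. the ring stands released in the middle of the plate while mill, jar and tin still stand on the board (horizontal distance between ring_mid and plate_in below 0.013 m and angle between ring_mid's own z axis and vertical below 0.1 rad and z of ring_mid in the frame of plate_in between 0.0175 and 0.0275 m and contact force between the fingers and ring below 0.3 N and linear speed of each of ring, mill, jar, tin below 0.02 m/s and angle between each of mill_mid, jar_mid, tin_mid's own z axis and vertical below 0.12 rad and contact force between the fingers and mill below 0.3 N and x of mill_mid in the frame of board between -0.135 and 0.135 m and y of mill_mid in the frame of board between -0.075 and 0.075 m and z of mill_mid in the frame of board between 0.053 and 0.065 m and contact force between the fingers and jar below 0.3 N and x of jar_mid in the frame of board between -0.135 and 0.135 m and y of jar_mid in the frame of board between -0.075 and 0.075 m and z of jar_mid in the frame of board between 0.047 and 0.059 m and contact force between the fingers and tin below 0.3 N and x of tin_mid in the frame of board between -0.135 and 0.135 m and y of tin_mid in the frame of board between -0.075 and 0.075 m and z of tin_mid in the frame of board between 0.047 and 0.059 m), for 0.2 s.
At the end, for the whole second after the job is handed in: The ring stands flat on the plate, its centre within 13 mm of the plate's middle; mill, jar and tin stand upright (within 0.12 rad) in the tray, each within 15 mm of where it stood at the start; all released and at rest (horizontal distance between ring_mid and plate_in below 0.013 m and angle between ring_mid's own z axis and vertical below 0.1 rad and z of ring_mid in the frame of plate_in between 0.0175 and 0.0275 m and contact force between the fingers and ring below 0.3 N and linear speed of each of ring, mill, jar, tin below 0.02 m/s and distance of each of mill_mid, jar_mid, tin_mid from where it was at the start of the episode below 0.015 m and angle between each of mill_mid, jar_mid, tin_mid's own z axis and vertical below 0.12 rad and contact force between the fingers and mill below 0.3 N and contact force between the fingers and jar below 0.3 N and contact force between the fingers and tin below 0.3 N); the robot touches nothing.
It fails at once if a bystander (jug or bowl) is shifted by more than 20 mm (distance of any of jug, bowl from where it was at the start of the episode above 0.02 m).
It fails at once if the mill, jar, tin or ring is knocked over (tilted more than 0.7 rad) (angle between any of mill_mid, jar_mid, tin_mid, ring_mid's own z axis and vertical above 0.7 rad).
It also fails if it takes over 144 s, if anything falls off the work surface, if the arm or the gripper's body presses on something with over 40 N, if the wrist force passes 120 N, or if a joint passes its speed limit or range.

## Working session

There is one attempt and no reset: what is moved stays moved. The work goes in short steps, Python scripts to look and compute and a tool call to move; the robot and the scene stay as the last step left them, time stands still between calls to the robot, and variables do not carry over. Pictures are saved under pics/ and viewed, at most 14 in all, crops included, and the job is handed in when it is done.

Besides the shell and the picture viewer there is one more tool, called after "Emit:" by a JSON object that holds its "op" and its "data". drive_tool: Moves the arm, as the interface text tells. Its arguments: {"type":"object","properties":{"rows":{"type":"array","items":{"type":"array"}},"jaw":{"type":"number"},"grip_force":{"type":"number"}},"required":["rows"]}

```bash
mkdir -p pics; python3 - <<'E'
from station import ctrl, vision
import cv2, numpy as np
o=ctrl.get_obs(); print({k:np.round(v,3).tolist() for k,v in o.items()}, ctrl.finger_overhang)
for n in ("scene","top"):
    d=vision.get_image(n); cv2.imwrite(f"pics/{n}0.png",d["image"])
    print(n,{k:np.round(d[k],4).tolist() for k in d if k!="image"}, (-np.array(d["R"]).T@d["t"]).round(3))
E
```

```text
{'t': 0.0, 'q': [1.091, 0.053, 1.614, 0.0, 1.476, -0.119], 'dq': [-0.001, 0.0, -0.002, -0.0, 0.002, 0.0], 'effort': [0.001, -39.369, -37.017, -0.0, 0.007, -0.0], 'tool_pos': [0.22, 0.584, 0.303], 'tool_rot': [-0.564, -3.09, 0.003], 'contact_force': [1.042, -0.014, -0.426], 'wrist_torque': [0.017, -0.033, -0.064], 'grip_force': 0.0, 'opening': 0.086} 0.0726
scene {'vertical_fov': 43.7284, 'cx': 313.781, 'cy': 229.0499, 'dist_coeffs': [-0.0083, 0.0, 0.0, 0.0, 0.0], 'R': [[-0.2856, 0.9583, 0.0103], [0.7653, 0.2345, -0.5994], [-0.5768, -0.1633, -0.8004]], 't': [0.1992, -0.3962, 1.8533]} [1.429 0.205 1.244]
top {'vertical_fov': 53.3087, 'cx': 321.3661, 'cy': 241.5062, 'dist_coeffs': [-0.1092, 0.0, 0.0, 0.0, 0.0], 'R': [[-0.019, -0.9996, -0.0203], [-0.9918, 0.0214, -0.1259], [0.1263, 0.0178, -0.9918]], 't': [0.0031, 0.5901, 0.8962]} [ 0.472 -0.026  0.963]
```

View pics/scene0.png

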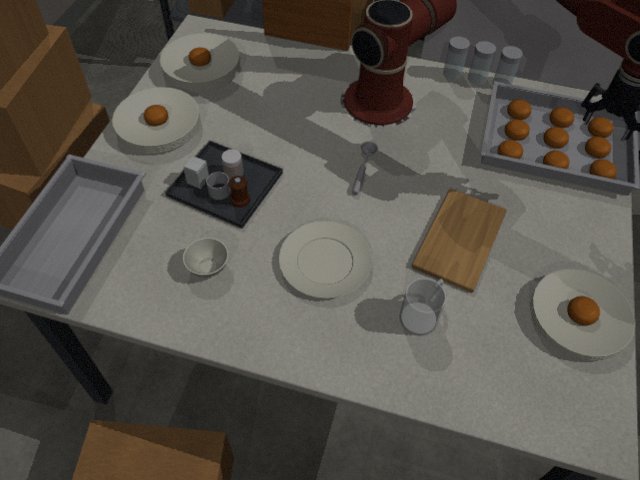

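View pics/top0.png

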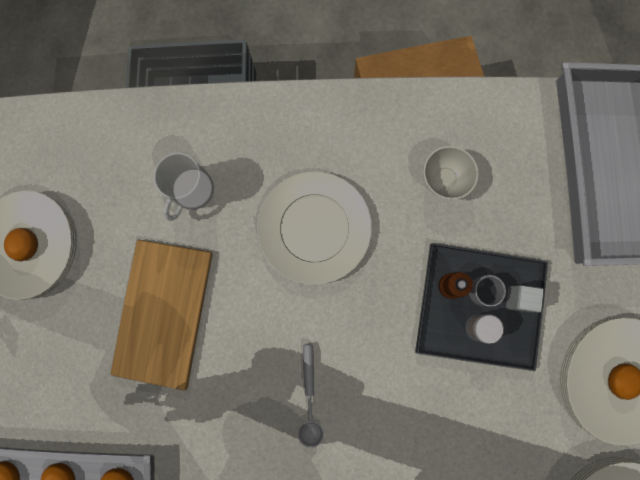

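The scene view shows the tray at about (225,182) with the tin (196,172), jar (232,163), ring (218,186) and mill (240,190). The plate is at (325,261), the board at (460,238), the jug at (422,307) and the bowl at (205,258). In the top view the tray is at (482,306), the plate at (315,228) and the board at (162,313). Next I'll enlarge the crops.

```bash
python3 - <<'E'
import cv2
a=cv2.imread("pics/top0.png")[235:375,405:560]; cv2.imwrite("pics/c1.png",cv2.convertScaleAbs(cv2.resize(a,None,fx=4,fy=4,interpolation=cv2.INTER_CUBIC)[:600,:800],alpha=1.4))
a=cv2.imread("pics/scene0.png")[135:230,160:290]; cv2.imwrite("pics/c2.png",cv2.convertScaleAbs(cv2.resize(a,None,fx=6,fy=6,interpolation=cv2.INTER_CUBIC),alpha=1.4))
E
```

```text
(no output)
```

View pics/c1.png

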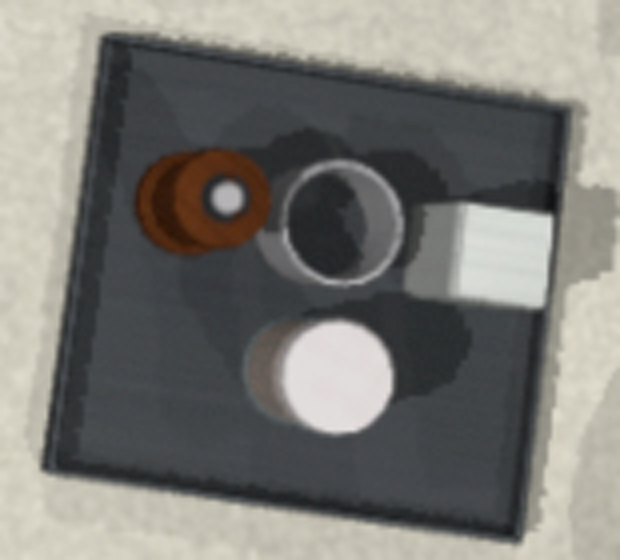

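View pics/c2.png

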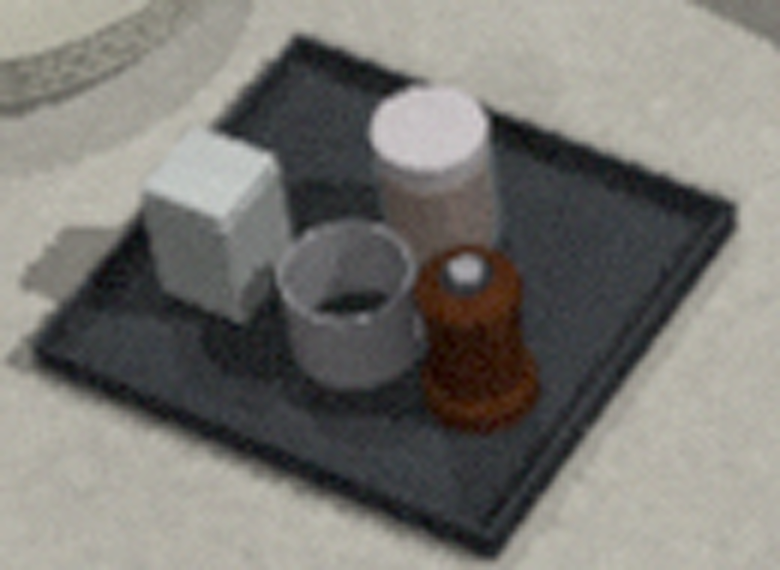

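The crops show these points (crop pixels). Top: mill knob (227,198), jar lid (338,377), ring rim (343,222), tin corners (462,203), (552,213), (547,308) and (455,297). Scene: knob (467,268), lid (430,128), ring (347,271), tin top (212,172). Now I'll triangulate.

```bash
cat > h.py <<'E'
import numpy as np, cv2
from station import ctrl, vision
C={n:vision.get_image(n) for n in ("top","scene")}
def K(d):
    f=240/np.tan(np.radians(d["vertical_fov"])/2); return np.array([[f,0,d["cx"]],[0,f,d["cy"]],[0,0,1.]])
def und(n,p): return cv2.undistortPoints(np.array(p,float).reshape(-1,1,2),K(C[n]),np.array(C[n]["dist_coeffs"])).reshape(-1,2)
def tri(pt,ps):
    P=[np.c_[C[n]["R"],C[n]["t"]] for n in ("top","scene")]
    X=cv2.triangulatePoints(P[0],P[1],und("top",pt).T,und("scene",ps).T); return (X[:3]/X[3]).T
def onz(n,p,z):
    R,t=np.array(C[n]["R"]),np.array(C[n]["t"]); c=-R.T@t
    d=np.c_[und(n,p),np.ones(len(und(n,p)))]@R
    return c+d*((z-c[2])/d[:,2])[:,None]
def proj(n,X):
    d=C[n]; return cv2.projectPoints(np.array(X,float).reshape(-1,3),cv2.Rodrigues(np.array(d["R"]))[0],np.array(d["t"],float),K(d),np.array(d["dist_coeffs"]))[0].reshape(-1,2)
def crop(p,x0,y0,s): return (np.array(p,float)+.5)/s-.5+[x0,y0]
E
python3 - <<'E'
from h import *
np.set_printoptions(precision=4,suppress=True)
T=lambda p:crop(p,405,235,4); S=lambda p:crop(p,160,135,6)
nm=["knob","jar","ring","tin","tin1","tin2","tin3","tin4"]
t=T([(227,198),(338,377),(343,222),(504,255),(462,203),(552,213),(547,308),(455,297)])
s=S([(467,268),(430,128),(347,271),(212,172),(222,216),(146,188),(202,128),(278,158)])
X=tri(t,s)
for n,x,a,b in zip(nm,X,onz("top",t,[.086,.074,.049,.074,.074,.074,.074,.074]) if 0 else [onz("top",[p],z)[0] for p,z in zip(t,[.086,.074,.049]+[.074]*5)],[onz("scene",[p],z)[0] for p,z in zip(s,[.086,.074,.049]+[.074]*5)]): print(n,x,a,b)
tt=T([(103,33),(570,103),(522,542),(43,470)]); ss=S([(495,555),(35,352),(298,36),(738,208)])
print("tray",tri(tt,ss)); print(onz("top",tt,.018)); 
bt=[(138,240),(212,250),(187,389),(111,376)]; bs=[(473,289),(413,266),(455,190),(506,208)]
print("board",tri(bt,bs)); print(onz("top",bt,.018))
print("plate",tri([(315,228)],[(325,261)]),"jug",onz("top",[(192,188)],0),"bowl",onz("top",[(451,172)],0.05))
# ellipse fits for plate floor by edges
g=C["top"]["image"][165:290,250:380]; cv2.imwrite("pics/p1.png",cv2.convertScaleAbs(cv2.resize(g,None,fx=4,fy=4,interpolation=cv2.INTER_CUBIC),alpha=1.3))
g=C["scene"]["image"][210:310,270:380]; cv2.imwrite("pics/p2.png",cv2.convertScaleAbs(cv2.resize(g,None,fx=5,fy=5,interpolation=cv2.INTER_CUBIC),alpha=1.3))
a=cv2.imread("pics/p1.png"); b=cv2.imread("pics/p2.png"); o=np.zeros((500,800,3),np.uint8); 
a=cv2.resize(a,(416,400)); b=cv2.resize(b,(384,349)); o[:400,:416]=a; o[:349,416:]=b; cv2.imwrite("pics/p.png",o)
E
```

```text
knob [ 0.4994 -0.2652  0.0868] [ 0.4994 -0.2655  0.086 ] [ 0.4987 -0.2653  0.086 ]
jar [ 0.4156 -0.3167  0.0738] [ 0.4157 -0.3171  0.074 ] [ 0.4158 -0.316   0.074 ]
ring [ 0.4875 -0.3304  0.0506] [ 0.4876 -0.3316  0.049 ] [ 0.4863 -0.3304  0.049 ]
tin [ 0.4694 -0.3989  0.0744] [ 0.4695 -0.3997  0.074 ] [ 0.4693 -0.3983  0.074 ]
tin1 [ 0.4946 -0.381   0.0767] [ 0.4944 -0.3809  0.074 ] [ 0.4922 -0.3836  0.074 ]
tin2 [ 0.4882 -0.4223  0.0762] [ 0.4885 -0.4244  0.074 ] [ 0.4867 -0.4223  0.074 ]
tin3 [ 0.4437 -0.4173  0.0722] [ 0.4442 -0.4191  0.074 ] [ 0.4458 -0.4133  0.074 ]
tin4 [ 0.4506 -0.3754  0.0715] [ 0.4508 -0.3748  0.074 ] [ 0.4528 -0.3737  0.074 ]
tray [[ 0.5862 -0.2274  0.0073]
 [ 0.5444 -0.4628  0.0145]
 [ 0.3277 -0.4249  0.0163]
 [ 0.3711 -0.1878  0.0159]]
[[ 0.5851 -0.2259  0.018 ]
 [ 0.5444 -0.4629  0.018 ]
 [ 0.328  -0.4249  0.018 ]
 [ 0.3714 -0.1876  0.018 ]]
board [[0.6039 0.3691 0.0141]
 [0.5799 0.2165 0.0115]
 [0.3013 0.2741 0.0052]
 [0.3295 0.4199 0.0163]]
[[0.6037 0.3662 0.018 ]
 [0.5801 0.2116 0.018 ]
 [0.3059 0.2612 0.018 ]
 [0.3301 0.418  0.018 ]]
plate [[0.6221 0.0054 0.0027]] jug [[0.7135 0.2603 0.    ]] bowl [[ 0.7211 -0.2674  0.05  ]]
```

View pics/p.png

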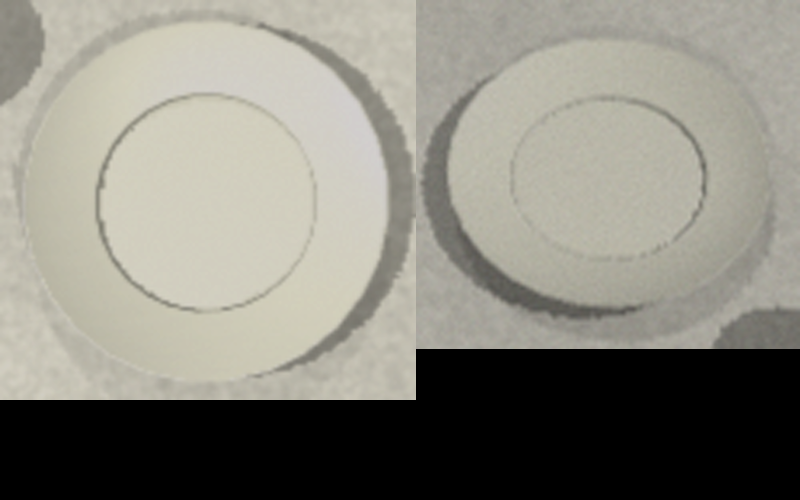

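The plate's floor ring is centred at about (314.4,227.9) in the top view and (325.2,261.0) in the scene view, which puts it at (0.622, 0.0055, 0.003). I have enough to act. I'll write a helper that turns targets into tool-axis shifts, then start.

```bash
cat > plan.py <<'E'
import sys, numpy as np
from scipy.spatial.transform import Rotation as Ro
from station import ctrl
# targets: x y theta(tool y dir) zgrasp(TCP at grasp)
T=dict(mill=(.4992,-.2653,-.175,.097), jar=(.4157,-.3166,-1.746,.098), tin=(.4694,-.3990,-.135,.098),
 ring=(.4872,-.3310,-.175,.088), plate=(.622,.0055,-.175,.088),
 bmill=(.553,.295,-.175,.112), bjar=(.455,.314,-1.746,.113), btin=(.357,.333,-.135,.113))
def go(name,o=None):
    o=o or ctrl.get_obs(); x,y,th,zg=T[name]; R=Ro.from_rotvec(o["tool_rot"]).as_matrix()
    t0=np.arctan2(R[1,1],R[0,1]); d=(th-t0+np.pi/2)%np.pi-np.pi/2
    th=t0+d; v=np.array([x,y,zg])-o["tool_pos"]
    R2=Ro.from_rotvec([0,0,d]).as_matrix()@R
    print(name,"turn %.3f"%-d,"pre-shift",(R.T@v).round(4),"post-shift",(R2.T@v).round(4),"tilt %.4f"%R[2,2])
if __name__=="__main__":
    o=ctrl.get_obs(); print("t %.1f"%o["t"],np.round(o["tool_pos"],4),"open %.4f grip %.1f q6 %.2f"%(o["opening"],o["grip_force"],o["q"][5]))
    for n in sys.argv[1:]: go(n,o)
E
python3 plan.py mill jar tin
```

```text
t 0.2 [0.2205 0.5845 0.3031] open 0.0854 grip 0.0 q6 -0.12
mill turn 1.385 pre-shift [-0.5608 -0.6964  0.207 ] post-shift [-0.7883  0.4227  0.2055] tilt -1.0000
jar turn -0.186 pre-shift [-0.5007 -0.7739  0.2061] post-shift [-0.3493 -0.853   0.2062] tilt -1.0000
tin turn 1.345 pre-shift [-0.5801 -0.8321  0.2061] post-shift [-0.9411  0.3793  0.2046] tilt -1.0000
```

Emit:
{"op": "drive_tool", "data": {"rows": [[[-0.028, -0.0348, 0], 0], [[-0.028, -0.0348, 0], 0], [[-0.028, -0.0348, 0], 0], [[-0.028, -0.0348, 0], 0], [[-0.028, -0.0348, 0], 0], [[-0.028, -0.0348, 0], 0], [[-0.028, -0.0348, 0], 0], [[-0.028, -0.0348, 0], 0], [[-0.028, -0.0348, 0], 0], [[-0.028, -0.0348, 0], 0]], "jaw": 0, "grip_force": 30}}

```text
t: 1.2
tool_pos: [0.3597, 0.1587, 0.3039]
tool_rot: [0.563, 3.09, 0.0]
contact_force: [-0.7, -0.4, 0.3]
opening: 0.0853
grip_force: 0.0
```

Emit:
{"op": "drive_tool", "data": {"rows": [[[-0.028, -0.0348, 0], 0], [[-0.028, -0.0348, 0], 0], [[-0.028, -0.0348, 0], 0], [[-0.028, -0.0348, 0], 0], [[-0.028, -0.0348, 0], 0], [[-0.028, -0.0348, 0], 0], [[-0.028, -0.0348, 0], 0], [[-0.028, -0.0348, 0], 0], [[-0.028, -0.0348, 0], 0], [[-0.028, -0.0348, 0], 0]]}}

```text
t: 2.2
tool_pos: [0.499, -0.266, 0.3036]
tool_rot: [-0.564, -3.09, -0.0]
contact_force: [0.1, 0.7, 0.9]
opening: 0.0854
grip_force: 0.0
```

Emit:
{"op": "drive_tool", "data": {"rows": [[[0, 0, 0.009], 0.1385], [[0, 0, 0.009], 0.1385], [[0, 0, 0.009], 0.1385], [[0, 0, 0.009], 0.1385], [[0, 0, 0.009], 0.1385], [[0, 0, 0.009], 0.1385], [[0, 0, 0.009], 0.1385], [[0, 0, 0.009], 0.1385], [[0, 0, 0.009], 0.1385], [[0, 0, 0.009], 0.1385]]}}

```text
t: 3.2
tool_pos: [0.4987, -0.264, 0.2133]
tool_rot: [-2.413, -2.012, 0.0]
contact_force: [-0.4, -0.5, -0.4]
opening: 0.0854
grip_force: 0.0
```

```bash
python3 plan.py mill
```

```text
t 3.2 [ 0.4987 -0.264   0.2133] open 0.0854 grip 0.0 q6 -0.44
mill turn -0.006 pre-shift [-0.0012  0.0007  0.1163] post-shift [-0.0012  0.0007  0.1163] tilt -1.0000
```

Emit:
{"op": "drive_tool", "data": {"rows": [[[-0.001, 0, 0.02], 0], [[0, 0, 0.02], 0], [[0, 0, 0.02], 0], [[0, 0, 0.02], 0], [[0, 0, 0.015], 0], [[0, 0, 0.012], 0], [[0, 0, 0.009], 0], [[0, 0, 0], 0]]}}

```text
t: 4.0
tool_pos: [0.4981, -0.2647, 0.0966]
tool_rot: [-2.405, -2.017, 0.001]
contact_force: [0.3, 0.5, -0.0]
opening: 0.0855
grip_force: 0.0
```

Emit:
{"op": "drive_tool", "data": {"rows": [[[0, 0, 0], 0], [[0, 0, 0], 0], [[0, 0, 0], 0], [[0, 0, 0], 0], [[0, 0, 0], 0], [[0, 0, 0], 0], [[0, 0, 0], 0], [[0, 0, 0], 0]], "jaw": 1, "grip_force": 30}}

```text
t: 4.8
tool_pos: [0.4994, -0.2656, 0.099]
tool_rot: [2.406, 2.018, 0.001]
contact_force: [1.4, 0.2, 5.0]
opening: 0.0432
grip_force: 29.0
```

```bash
python3 plan.py bmill; python3 - <<'E'
from h import *
a=C["top"]["image"][235:375,405:560]; b=C["scene"]["image"][110:230,160:290]
o=np.zeros((600,800,3),np.uint8); a=cv2.resize(a,None,fx=2.7,fy=2.7,interpolation=2); b=cv2.resize(b,None,fx=2.9,fy=2.9,interpolation=2)
o[:a.shape[0],:a.shape[1]]=a;o[:b.shape[0],420:420+b.shape[1]]=b; cv2.imwrite("pics/g1.png",cv2.convertScaleAbs(o[:380],alpha=1.4))
E
```

```text
t 4.8 [ 0.4994 -0.2656  0.099 ] open 0.0432 grip 29.0 q6 -0.45
bmill turn 0.000 pre-shift [ 0.5613 -0.0448 -0.0135] post-shift [ 0.5613 -0.0448 -0.0135] tilt -1.0000
```

View pics/g1.png

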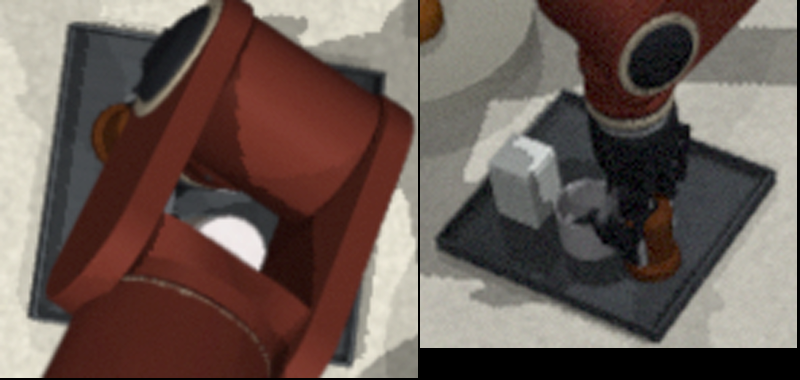

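The mill is held at the waist (43 mm opening) and its neighbours haven't moved.

Emit:
{"op": "drive_tool", "data": {"rows": [[[0, 0, -0.015], 0], [[0, 0, -0.03], 0], [[0, 0, -0.04], 0], [[0, 0, -0.04], 0], [[0, 0, -0.035], 0], [[0.02, -0.0015, -0.02], 0], [[0.035, -0.0028, 0], 0], [[0.035, -0.0028, 0], 0], [[0.035, -0.0028, 0], 0], [[0.035, -0.0028, 0], 0]]}}

```text
t: 5.9
tool_pos: [0.5133, -0.1039, 0.2776]
tool_rot: [-2.407, -2.018, 0.001]
contact_force: [1.0, 0.1, -2.6]
opening: 0.0431
grip_force: 30.2
```

Emit:
{"op": "drive_tool", "data": {"rows": [[[0.035, -0.0028, 0], 0], [[0.035, -0.0028, 0], 0], [[0.035, -0.0028, 0], 0], [[0.035, -0.0028, 0], 0], [[0.035, -0.0028, 0], 0], [[0.035, -0.0028, 0], 0], [[0.035, -0.0028, 0], 0], [[0.035, -0.0028, 0], 0], [[0.035, -0.0028, 0], 0], [[0.035, -0.0028, 0], 0]]}}

```text
t: 6.9
tool_pos: [0.5466, 0.2454, 0.2774]
tool_rot: [-2.407, -2.019, 0.003]
contact_force: [-0.2, -0.4, -1.3]
opening: 0.0428
grip_force: 30.2
```

Emit:
{"op": "drive_tool", "data": {"rows": [[[0.035, -0.0028, 0], 0], [[0.017, -0.0013, 0], 0], [[0, 0, 0.03], 0], [[0, 0, 0.03], 0], [[0, 0, 0.03], 0], [[0, 0, 0.02], 0], [[0, 0, 0.01], 0], [[0, 0, 0], 0]]}}

```text
t: 7.7
tool_pos: [0.5513, 0.2953, 0.1559]
tool_rot: [-2.407, -2.018, 0.006]
contact_force: [0.7, 0.6, -1.4]
opening: 0.043
grip_force: 30.3
```

```bash
python3 plan.py bmill
```

```text
t 7.7 [0.5513 0.2953 0.1559] open 0.0430 grip 30.3 q6 0.55
bmill turn -0.000 pre-shift [0.0001 0.0019 0.0439] post-shift [0.0001 0.0019 0.0439] tilt -1.0000
```

Emit:
{"op": "drive_tool", "data": {"rows": [[[0, 0.002, 0.015], 0], [[0, 0, 0.012], 0], [[0, 0, 0.008], 0], [[0, 0, 0.004], 0], [[0, 0, 0.002], 0], [[0, 0, 0.001], 0], [[0, 0, 0], 0]]}}

```text
t: 8.4
tool_pos: [0.5546, 0.2958, 0.1162]
tool_rot: [2.407, 2.019, 0.001]
contact_force: [0.7, -0.2, -2.3]
opening: 0.0427
grip_force: 30.3
```

Emit:
{"op": "drive_tool", "data": {"rows": [[[0, 0, 0.001], 0], [[0, 0, 0.001], 0], [[0, 0, 0.001], 0], [[0, 0, 0], 0], [[0, 0, 0], 0]]}}

```text
t: 8.9
tool_pos: [0.5545, 0.2958, 0.1132]
tool_rot: [2.407, 2.019, 0.001]
contact_force: [0.7, -0.2, 0.1]
opening: 0.0424
grip_force: 30.3
```

Emit:
{"op": "drive_tool", "data": {"rows": [[[0, 0, 0], 0], [[0, 0, 0], 0], [[0, 0, 0], 0], [[0, 0, 0], 0], [[0, 0, 0], 0], [[0, 0, -0.01], 0], [[0, 0, -0.03], 0], [[0, 0, -0.04], 0], [[0, 0, -0.04], 0], [[0, 0, -0.04], 0]], "jaw": 0}}

```text
t: 9.9
tool_pos: [0.5542, 0.2957, 0.2753]
tool_rot: [2.407, 2.019, 0.001]
contact_force: [0.8, 0.4, 0.2]
opening: 0.0853
grip_force: 0.0
```

```bash
python3 plan.py jar
```

```text
t 9.9 [0.5542 0.2957 0.2753] open 0.0853 grip 0.0 q6 0.55
jar turn -1.571 pre-shift [-0.6271 -0.0299  0.1771] post-shift [ 0.0296 -0.6272  0.1769] tilt -1.0000
```

Emit:
{"op": "drive_tool", "data": {"rows": [[[-0.0369, -0.0018, 0], 0], [[-0.0369, -0.0018, 0], 0], [[-0.0369, -0.0018, 0], 0], [[-0.0369, -0.0018, 0], 0], [[-0.0369, -0.0018, 0], 0], [[-0.0369, -0.0018, 0], 0], [[-0.0369, -0.0018, 0], 0], [[-0.0369, -0.0018, 0], 0], [[-0.0369, -0.0018, 0], 0], [[-0.0369, -0.0018, 0], 0]]}}

```text
t: 10.9
tool_pos: [0.4719, -0.0658, 0.2739]
tool_rot: [2.406, 2.018, 0.001]
contact_force: [0.8, 0.4, 0.3]
opening: 0.0855
grip_force: 0.0
```

Emit:
{"op": "drive_tool", "data": {"rows": [[[-0.0369, -0.0018, 0], 0], [[-0.0369, -0.0018, 0], 0], [[-0.0369, -0.0018, 0], 0], [[-0.0369, -0.0018, 0], 0], [[-0.0369, -0.0018, 0], 0], [[-0.0369, -0.0018, 0], 0], [[-0.0369, -0.0018, 0], 0], [[0, 0, 0], 0.131], [[0, 0, 0], 0.131], [[0, 0, 0], 0.131]]}}

```text
t: 11.9
tool_pos: [0.4148, -0.3171, 0.2737]
tool_rot: [2.759, 1.501, 0.0]
contact_force: [-0.4, 0.5, 0.3]
opening: 0.0851
grip_force: 0.0
```

Emit:
{"op": "drive_tool", "data": {"rows": [[[0, 0, 0.01], 0.131], [[0, 0, 0.01], 0.131], [[0, 0, 0.01], 0.131], [[0, 0, 0.01], 0.131], [[0, 0, 0.01], 0.131], [[0, 0, 0.01], 0.131], [[0, 0, 0.01], 0.131], [[0, 0, 0], 0.131], [[0, 0, 0], 0.13]]}}

```text
t: 12.8
tool_pos: [0.415, -0.3166, 0.2032]
tool_rot: [-3.129, 0.283, 0.0]
contact_force: [-0.8, -0.8, -0.3]
opening: 0.0854
grip_force: 0.0
```

```bash
python3 plan.py jar
```

```text
t 12.8 [ 0.415  -0.3166  0.2032] open 0.0854 grip 0.0 q6 0.96
jar turn -0.005 pre-shift [ 8.000e-04 -1.000e-04  1.052e-01] post-shift [ 8.000e-04 -1.000e-04  1.052e-01] tilt -1.0000
```

Emit:
{"op": "drive_tool", "data": {"rows": [[[0, 0, 0.02], 0], [[0, 0, 0.02], 0], [[0, 0, 0.02], 0], [[0, 0, 0.02], 0], [[0, 0, 0.013], 0], [[0, 0, 0.007], 0], [[0, 0, 0.004], 0], [[0, 0, 0], 0]]}}

```text
t: 13.6
tool_pos: [0.4152, -0.3168, 0.0991]
tool_rot: [3.129, -0.275, 0.0]
contact_force: [-0.9, -1.4, 0.2]
opening: 0.0854
grip_force: 0.0
```

Emit:
{"op": "drive_tool", "data": {"rows": [[[0, 0, 0], 0], [[0, 0, 0], 0], [[0, 0, 0], 0], [[0, 0, 0], 0], [[0, 0, 0], 0], [[0, 0, 0], 0], [[0, 0, 0], 0]], "jaw": 1, "grip_force": 40}}

```text
t: 14.3
tool_pos: [0.4157, -0.3172, 0.1001]
tool_rot: [3.128, -0.275, 0.002]
contact_force: [0.2, 1.5, 5.6]
opening: 0.053
grip_force: 42.6
```

```bash
python3 plan.py bjar
```

```text
t 14.3 [ 0.4157 -0.3172  0.1001] open 0.0530 grip 42.6 q6 0.95
bjar turn -0.000 pre-shift [-0.0713 -0.6283 -0.0137] post-shift [-0.0713 -0.6284 -0.0137] tilt -1.0000
```

Emit:
{"op": "drive_tool", "data": {"rows": [[[0, 0, -0.015], 0], [[0, 0, -0.03], 0], [[0, 0, -0.04], 0], [[0, 0, -0.04], 0], [[0, 0, -0.035], 0], [[-0.002, -0.0183, -0.02], 0], [[-0.0042, -0.037, 0], 0], [[-0.0042, -0.037, 0], 0], [[-0.0042, -0.037, 0], 0], [[-0.0042, -0.037, 0], 0]]}}

```text
t: 15.3
tool_pos: [0.4248, -0.148, 0.2787]
tool_rot: [-3.129, 0.276, 0.001]
contact_force: [0.8, 0.3, -2.8]
opening: 0.0533
grip_force: 42.8
```

Emit:
{"op": "drive_tool", "data": {"rows": [[[-0.0042, -0.037, 0], 0], [[-0.0042, -0.037, 0], 0], [[-0.0042, -0.037, 0], 0], [[-0.0042, -0.037, 0], 0], [[-0.0042, -0.037, 0], 0], [[-0.0042, -0.037, 0], 0], [[-0.0042, -0.037, 0], 0], [[-0.0042, -0.037, 0], 0], [[-0.0042, -0.037, 0], 0], [[-0.0042, -0.037, 0], 0]]}}

```text
t: 16.3
tool_pos: [0.4479, 0.2234, 0.2787]
tool_rot: [3.129, -0.274, -0.001]
contact_force: [1.4, -1.0, -2.0]
opening: 0.053
grip_force: 42.8
```

Emit:
{"op": "drive_tool", "data": {"rows": [[[-0.0042, -0.037, 0], 0], [[-0.0042, -0.037, 0], 0], [[-0.0021, -0.018, 0], 0], [[0, 0, 0.03], 0], [[0, 0, 0.03], 0], [[0, 0, 0.03], 0], [[0, 0, 0.03], 0], [[0, 0, 0.02], 0], [[0, 0, 0.01], 0], [[0, 0, 0], 0]]}}

```text
t: 17.3
tool_pos: [0.4533, 0.3136, 0.1272]
tool_rot: [3.127, -0.275, -0.005]
contact_force: [-0.3, -0.5, -2.0]
opening: 0.0531
grip_force: 43.0
```

```bash
python3 plan.py bjar
```

```text
t 17.3 [0.4533 0.3136 0.1272] open 0.0531 grip 43.0 q6 2.22
bjar turn -0.000 pre-shift [ 0.0016 -0.0007  0.0142] post-shift [ 0.0016 -0.0007  0.0142] tilt -1.0000
```

Emit:
{"op": "drive_tool", "data": {"rows": [[[0, 0, 0.005], 0], [[0, 0, 0.004], 0], [[0, 0, 0.002], 0], [[0, 0, 0.001], 0], [[0, 0, 0.001], 0], [[0, 0, 0], 0], [[0, 0, 0], 0]]}}

```text
t: 18.0
tool_pos: [0.4544, 0.3145, 0.116]
tool_rot: [-3.129, 0.275, -0.0]
contact_force: [0.0, -0.2, -2.2]
opening: 0.053
grip_force: 43.0
```

Emit:
{"op": "drive_tool", "data": {"rows": [[[0, 0, 0.001], 0], [[0, 0, 0.001], 0], [[0, 0, 0.001], 0], [[0, 0, 0], 0], [[0, 0, 0], 0]]}}

```text
t: 18.5
tool_pos: [0.4545, 0.3146, 0.1141]
tool_rot: [3.129, -0.275, -0.0]
contact_force: [-3.6, -1.6, 5.3]
opening: 0.0531
grip_force: 43.8
```

Emit:
{"op": "drive_tool", "data": {"rows": [[[0, 0, -0.001], 0], [[0, 0, 0], 0]]}}

```text
t: 18.7
tool_pos: [0.4545, 0.3146, 0.1141]
tool_rot: [-3.129, 0.275, -0.001]
contact_force: [0.1, 0.1, -0.6]
opening: 0.0526
grip_force: 43.2
```

Emit:
{"op": "drive_tool", "data": {"rows": [[[0, 0, 0], 0], [[0, 0, 0], 0], [[0, 0, 0], 0], [[0, 0, 0], 0], [[0, 0, 0], 0], [[0, 0, -0.01], 0], [[0, 0, -0.03], 0], [[0, 0, -0.04], 0], [[0, 0, -0.04], 0], [[0, 0, -0.04], 0]], "jaw": 0}}

```text
t: 19.7
tool_pos: [0.4542, 0.3144, 0.2763]
tool_rot: [-3.129, 0.275, -0.001]
contact_force: [0.2, 0.3, 0.3]
opening: 0.0855
grip_force: 0.0
```

```bash
python3 plan.py tin
```

```text
t 19.7 [0.4542 0.3144 0.2763] open 0.0855 grip 0.0 q6 2.22
tin turn 1.531 pre-shift [0.1392 0.6999 0.1781] post-shift [ 0.7047 -0.111   0.1788] tilt -1.0000
```

Emit:
{"op": "drive_tool", "data": {"rows": [[[0.0077, 0.0389, 0], 0], [[0.0077, 0.0389, 0], 0], [[0.0077, 0.0389, 0], 0], [[0.0077, 0.0389, 0], 0], [[0.0077, 0.0389, 0], 0], [[0.0077, 0.0389, 0], 0], [[0.0077, 0.0389, 0], 0], [[0.0077, 0.0389, 0], 0], [[0.0077, 0.0389, 0], 0], [[0.0077, 0.0389, 0], 0]]}}

```text
t: 20.7
tool_pos: [0.4621, -0.0836, 0.275]
tool_rot: [3.129, -0.275, 0.003]
contact_force: [0.3, -0.4, -0.1]
opening: 0.0852
grip_force: 0.0
```

Emit:
{"op": "drive_tool", "data": {"rows": [[[0.0077, 0.0389, 0], 0], [[0.0077, 0.0389, 0], 0], [[0.0077, 0.0389, 0], 0], [[0.0077, 0.0389, 0], 0], [[0.0077, 0.0389, 0], 0], [[0.0077, 0.0389, 0], 0], [[0.0077, 0.0389, 0], 0], [[0.0077, 0.0389, 0], 0], [[0, 0, 0], -0.1342], [[0, 0, 0], -0.1342]]}}

```text
t: 21.7
tool_pos: [0.4685, -0.4006, 0.2744]
tool_rot: [3.138, 0.152, 0.0]
contact_force: [-0.3, 1.2, 0.3]
opening: 0.0851
grip_force: 0.0
```

Emit:
{"op": "drive_tool", "data": {"rows": [[[0, 0, 0.01], -0.1342], [[0, 0, 0.01], -0.1342], [[0, 0, 0.01], -0.1342], [[0, 0, 0.01], -0.1342], [[0, 0, 0.01], -0.1342], [[0, 0, 0.01], -0.1342], [[0, 0, 0.01], -0.1342], [[0, 0, 0], -0.1342], [[0, 0, 0], -0.1342], [[0, 0, 0], -0.1342]]}}

```text
t: 22.7
tool_pos: [0.4689, -0.3992, 0.2046]
tool_rot: [2.361, 2.072, 0.0]
contact_force: [-0.7, 0.4, 0.2]
opening: 0.0855
grip_force: 0.0
```

```bash
python3 plan.py tin
```

```text
t 22.7 [ 0.4689 -0.3992  0.2046] open 0.0855 grip 0.0 q6 -0.70
tin turn 0.005 pre-shift [0.0003 0.0005 0.1066] post-shift [0.0003 0.0005 0.1066] tilt -1.0000
```

Emit:
{"op": "drive_tool", "data": {"rows": [[[0, 0, 0.02], 0], [[0, 0, 0.02], 0], [[0, 0, 0.02], 0], [[0, 0, 0.02], 0], [[0, 0, 0.013], 0], [[0, 0, 0.008], 0], [[0, 0, 0.004], 0], [[0, 0, 0], 0]]}}

```text
t: 23.5
tool_pos: [0.4689, -0.3993, 0.099]
tool_rot: [2.367, 2.066, -0.0]
contact_force: [0.3, -0.1, -0.3]
opening: 0.0857
grip_force: 0.0
```

Emit:
{"op": "drive_tool", "data": {"rows": [[[0, 0, 0], 0], [[0, 0, 0], 0], [[0, 0, 0], 0], [[0, 0, 0], 0], [[0, 0, 0], 0], [[0, 0, 0], 0], [[0, 0, 0], 0], [[0, 0, 0], 0]], "jaw": 1, "grip_force": 30}}

```text
t: 24.3
tool_pos: [0.4693, -0.3996, 0.0999]
tool_rot: [2.366, 2.065, 0.0]
contact_force: [-0.3, -0.5, 4.8]
opening: 0.0461
grip_force: 31.1
```

```bash
python3 plan.py btin
```

```text
t 24.3 [ 0.4693 -0.3996  0.0999] open 0.0461 grip 31.1 q6 -0.69
btin turn -0.001 pre-shift [ 0.7107 -0.2102 -0.0141] post-shift [ 0.7109 -0.2098 -0.0141] tilt -1.0000
```

Emit:
{"op": "drive_tool", "data": {"rows": [[[0, 0, -0.015], 0], [[0, 0, -0.03], 0], [[0, 0, -0.04], 0], [[0, 0, -0.04], 0], [[0, 0, -0.035], 0], [[0.0178, -0.0053, -0.02], 0], [[0.0355, -0.0105, 0], 0], [[0.0355, -0.0105, 0], 0], [[0.0355, -0.0105, 0], 0], [[0.0355, -0.0105, 0], 0]]}}

```text
t: 25.3
tool_pos: [0.4426, -0.2328, 0.2786]
tool_rot: [-2.366, -2.065, 0.0]
contact_force: [0.3, 1.1, -0.5]
opening: 0.046
grip_force: 30.9
```

Emit:
{"op": "drive_tool", "data": {"rows": [[[0.0355, -0.0105, 0], 0], [[0.0355, -0.0105, 0], 0], [[0.0355, -0.0105, 0], 0], [[0.0355, -0.0105, 0], 0], [[0.0355, -0.0105, 0], 0], [[0.0355, -0.0105, 0], 0], [[0.0355, -0.0105, 0], 0], [[0.0355, -0.0105, 0], 0], [[0.0355, -0.0105, 0], 0], [[0.0355, -0.0105, 0], 0]]}}

```text
t: 26.3
tool_pos: [0.3864, 0.1328, 0.2788]
tool_rot: [-2.367, -2.066, 0.0]
contact_force: [0.7, -0.1, -1.3]
opening: 0.0459
grip_force: 30.9
```

Emit:
{"op": "drive_tool", "data": {"rows": [[[0.0355, -0.0105, 0], 0], [[0.0355, -0.0105, 0], 0], [[0.0355, -0.0105, 0], 0], [[0.0355, -0.0105, 0], 0], [[0.0355, -0.0105, 0], 0], [[0.0178, -0.0052, 0], 0], [[0, 0, 0.03], 0], [[0, 0, 0.03], 0], [[0, 0, 0.02], 0], [[0, 0, 0], 0]]}}

```text
t: 27.3
tool_pos: [0.3544, 0.3313, 0.1949]
tool_rot: [-2.366, -2.065, 0.013]
contact_force: [0.2, 0.0, -0.5]
opening: 0.046
grip_force: 30.8
```

```bash
python3 plan.py btin
```

```text
t 27.3 [0.3544 0.3313 0.1949] open 0.0460 grip 30.8 q6 0.73
btin turn -0.000 pre-shift [0.0025 0.0029 0.0819] post-shift [0.0025 0.0029 0.0819] tilt -1.0000
```

Emit:
{"op": "drive_tool", "data": {"rows": [[[0, 0, 0.025], 0], [[0, 0, 0.02], 0], [[0, 0, 0.015], 0], [[0, 0, 0.01], 0], [[0, 0, 0.004], 0], [[0, 0, 0.002], 0], [[0, 0, 0.001], 0], [[0, 0, 0], 0], [[0, 0, 0], 0]]}}

```text
t: 28.2
tool_pos: [0.357, 0.333, 0.1226]
tool_rot: [2.367, 2.066, 0.002]
contact_force: [0.0, 0.0, -0.9]
opening: 0.0459
grip_force: 30.9
```

Emit:
{"op": "drive_tool", "data": {"rows": [[[0, 0, 0.004], 0], [[0, 0, 0.002], 0], [[0, 0, 0.001], 0], [[0, 0, 0.001], 0], [[0, 0, 0.0005], 0], [[0, 0, 0], 0], [[0, 0, 0], 0]]}}

```text
t: 28.9
tool_pos: [0.3566, 0.3328, 0.1139]
tool_rot: [-2.367, -2.066, 0.001]
contact_force: [-4.5, -2.1, 5.5]
opening: 0.0461
grip_force: 31.4
```

Emit:
{"op": "drive_tool", "data": {"rows": [[[0, 0, -0.0008], 0], [[0, 0, 0], 0]]}}

```text
t: 29.1
tool_pos: [0.3568, 0.3329, 0.1141]
tool_rot: [2.367, 2.066, 0.001]
contact_force: [-0.1, 0.3, -1.2]
opening: 0.0457
grip_force: 30.9
```

Emit:
{"op": "drive_tool", "data": {"rows": [[[0, 0, 0], 0], [[0, 0, 0], 0], [[0, 0, 0], 0], [[0, 0, 0], 0], [[0, 0, 0], 0], [[0, 0, -0.01], 0], [[0, 0, -0.03], 0], [[0, 0, -0.04], 0], [[0, 0, -0.04], 0], [[0, 0, -0.04], 0]], "jaw": 0}}

```text
t: 30.1
tool_pos: [0.3565, 0.3327, 0.2766]
tool_rot: [2.367, 2.066, 0.001]
contact_force: [-0.5, 0.7, 0.4]
opening: 0.0854
grip_force: 0.0
```

```bash
python3 plan.py ring; python3 - <<'E'
from h import *
a=C["top"]["image"][235:375,405:560]; b=C["scene"]["image"][150:215,190:270]; c=C["scene"]["image"][160:300,400:520]; d=C["top"]["image"][220:400,95:235]
o=np.zeros((600,800,3),np.uint8)
def put(i,x,y,s):
    i=cv2.resize(i,None,fx=s,fy=s,interpolation=2); o[y:y+i.shape[0],x:x+i.shape[1]]=i
put(a,0,0,2.5);put(b,400,0,5);put(c,400,330,1.9);put(d,0,355,1.36)
cv2.imwrite("pics/r1.png",cv2.convertScaleAbs(o,alpha=1.4))
E
```

```text
t 30.1 [0.3565 0.3327 0.2766] open 0.0854 grip 0.0 q6 0.73
ring turn 0.039 pre-shift [-0.64    0.2191  0.1884] post-shift [-0.6309  0.2441  0.1884] tilt -1.0000
```

View pics/r1.png

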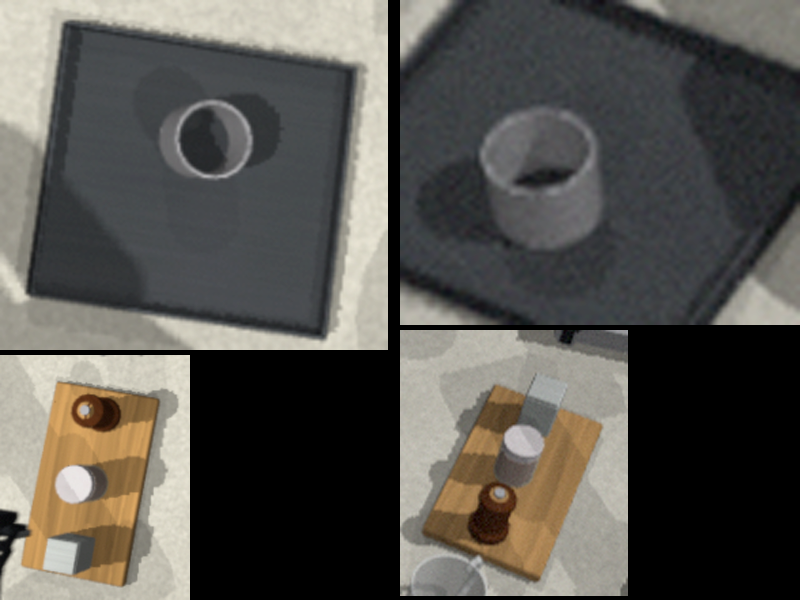

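The board holds all three upright: mill at crop (95,411), jar (78,484), tin (62,554). The ring is unmoved at top-view (490.6,290.6), and nothing else is in the tray. Next is the ring.

Emit:
{"op": "drive_tool", "data": {"rows": [[[-0.0356, 0.0122, 0], 0], [[-0.0356, 0.0122, 0], 0], [[-0.0356, 0.0122, 0], 0], [[-0.0356, 0.0122, 0], 0], [[-0.0356, 0.0122, 0], 0], [[-0.0356, 0.0122, 0], 0], [[-0.0356, 0.0122, 0], 0], [[-0.0356, 0.0122, 0], 0], [[-0.0356, 0.0122, 0], 0], [[-0.0356, 0.0122, 0], 0]]}}

```text
t: 31.2
tool_pos: [0.4293, -0.038, 0.2744]
tool_rot: [2.367, 2.065, 0.001]
contact_force: [1.3, -0.9, -0.1]
opening: 0.0856
grip_force: 0.0
```

Emit:
{"op": "drive_tool", "data": {"rows": [[[-0.0356, 0.0122, 0], 0], [[-0.0356, 0.0122, 0], 0], [[-0.0356, 0.0122, 0], 0], [[-0.0356, 0.0122, 0], 0], [[-0.0356, 0.0122, 0], 0], [[-0.0356, 0.0122, 0], 0], [[-0.0356, 0.0122, 0], 0], [[-0.0356, 0.0122, 0], 0], [[0, 0, 0.03], 0], [[0, 0, 0.03], 0]]}}

```text
t: 32.2
tool_pos: [0.4881, -0.3336, 0.2147]
tool_rot: [2.367, 2.062, 0.001]
contact_force: [-0.5, -0.1, -1.1]
opening: 0.0853
grip_force: 0.0
```

Emit:
{"op": "drive_tool", "data": {"rows": [[[0, 0, 0.02], 0], [[0, 0, 0], 0]]}}

```text
t: 32.4
tool_pos: [0.4858, -0.3304, 0.19]
tool_rot: [-2.361, -2.06, 0.002]
contact_force: [0.5, 1.1, -0.8]
opening: 0.0853
grip_force: 0.0
```

```bash
python3 plan.py ring
```

```text
t 32.4 [ 0.4858 -0.3304  0.19  ] open 0.0853 grip 0.0 q6 -0.59
ring turn 0.039 pre-shift [-0.0009  0.0021  0.102 ] post-shift [-0.0008  0.0021  0.102 ] tilt -1.0000
```

Emit:
{"op": "drive_tool", "data": {"rows": [[[0, 0.001, 0.025], 0], [[0, 0, 0.025], 0], [[0, 0, 0.02], 0], [[0, 0, 0.015], 0], [[0, 0, 0.01], 0], [[0, 0, 0.004], 0], [[0, 0, 0.002], 0], [[0, 0, 0], 0]]}}

```text
t: 33.2
tool_pos: [0.4891, -0.3323, 0.094]
tool_rot: [2.366, 2.065, 0.0]
contact_force: [0.0, 0.6, 0.9]
opening: 0.0854
grip_force: 0.0
```

Emit:
{"op": "drive_tool", "data": {"rows": [[[0, 0, 0], 0], [[0, 0, 0], 0], [[0, 0, 0], 0], [[0, 0, 0], 0], [[0, 0, 0], 0], [[0, 0, 0], 0]], "jaw": 1, "grip_force": 20}}

```text
t: 33.8
tool_pos: [0.4891, -0.3324, 0.0943]
tool_rot: [2.366, 2.065, 0.0]
contact_force: [-1.9, 1.1, 4.8]
opening: 0.0593
grip_force: 22.1
```

```bash
python3 plan.py plate
```

```text
t 33.8 [ 0.4891 -0.3324  0.0943] open 0.0593 grip 22.1 q6 -0.59
plate turn 0.039 pre-shift [0.3527 0.086  0.0061] post-shift [0.3559 0.072  0.0061] tilt -1.0000
```

Emit:
{"op": "drive_tool", "data": {"rows": [[[0, 0, -0.015], 0], [[0, 0, -0.03], 0], [[0, 0, -0.035], 0], [[0, 0, -0.03], 0], [[0.0353, 0.0086, -0.01], 0], [[0.0353, 0.0086, 0], 0], [[0.0353, 0.0086, 0], 0], [[0.0353, 0.0086, 0], 0], [[0.0353, 0.0086, 0], 0], [[0.0353, 0.0086, 0], 0]]}}

```text
t: 34.8
tool_pos: [0.5686, -0.1275, 0.2137]
tool_rot: [2.367, 2.066, 0.0]
contact_force: [-0.2, -1.7, -1.0]
opening: 0.0589
grip_force: 22.0
```

Emit:
{"op": "drive_tool", "data": {"rows": [[[0.0353, 0.0086, 0], 0], [[0.0353, 0.0086, 0], 0], [[0.0353, 0.0086, 0], 0], [[0.034, 0.0086, 0], 0], [[0, 0, 0.03], 0], [[0, 0, 0.025], 0], [[0, 0, 0.015], 0], [[0, 0, 0], 0], [[0, 0, 0], 0]]}}

```text
t: 35.7
tool_pos: [0.6216, 0.0046, 0.1438]
tool_rot: [2.367, 2.065, 0.0]
contact_force: [0.7, -0.4, 0.0]
opening: 0.0593
grip_force: 22.0
```

```bash
python3 plan.py plate
```

```text
t 35.7 [0.6216 0.0046 0.1438] open 0.0593 grip 22.0 q6 0.02
plate turn 0.039 pre-shift [0.0009 0.0003 0.0558] post-shift [0.0009 0.0002 0.0558] tilt -1.0000
```

Emit:
{"op": "drive_tool", "data": {"rows": [[[0, 0, 0.02], 0], [[0, 0, 0.012], 0], [[0, 0, 0.007], 0], [[0, 0, 0.003], 0], [[0, 0, 0], 0], [[0, 0, 0], 0]]}}

```text
t: 36.3
tool_pos: [0.6218, 0.0048, 0.1019]
tool_rot: [2.366, 2.065, 0.001]
contact_force: [0.2, 0.0, -0.3]
opening: 0.0589
grip_force: 22.0
```

Emit:
{"op": "drive_tool", "data": {"rows": [[[0, 0, 0.001], 0], [[0, 0, 0.001], 0], [[0, 0, 0], 0], [[0, 0, 0], 0]]}}

```text
t: 36.7
tool_pos: [0.6214, 0.0049, 0.0993]
tool_rot: [2.367, 2.066, 0.0]
contact_force: [-1.1, 0.4, -0.2]
opening: 0.0592
grip_force: 22.0
```

Emit:
{"op": "drive_tool", "data": {"rows": [[[0, 0, 0.001], 0], [[0, 0, 0.001], 0], [[0, 0, 0], 0], [[0, 0, 0], 0]]}}

```text
t: 37.1
tool_pos: [0.6213, 0.0049, 0.0971]
tool_rot: [-2.367, -2.066, 0.0]
contact_force: [-0.3, -0.4, -0.4]
opening: 0.0593
grip_force: 22.0
```

Emit:
{"op": "drive_tool", "data": {"rows": [[[0, 0, 0.001], 0], [[0, 0, 0], 0], [[0, 0, 0], 0]]}}

```text
t: 37.4
tool_pos: [0.6214, 0.0049, 0.0962]
tool_rot: [-2.367, -2.066, 0.0]
contact_force: [1.0, -0.5, -0.1]
opening: 0.0588
grip_force: 22.0
```

Emit:
{"op": "drive_tool", "data": {"rows": [[[0, 0, 0.001], 0], [[0, 0, 0.0005], 0], [[0, 0, 0], 0], [[0, 0, 0], 0]]}}

```text
t: 37.8
tool_pos: [0.6216, 0.0049, 0.0953]
tool_rot: [2.367, 2.066, 0.0]
contact_force: [-2.7, -1.0, 4.6]
opening: 0.0589
grip_force: 22.4
```

Emit:
{"op": "drive_tool", "data": {"rows": [[[0, 0, -0.0005], 0], [[0, 0, 0], 0]]}}

```text
t: 38.0
tool_pos: [0.6216, 0.0049, 0.0953]
tool_rot: [2.367, 2.066, 0.001]
contact_force: [-0.9, 0.2, 3.8]
opening: 0.0594
grip_force: 22.3
```

Emit:
{"op": "drive_tool", "data": {"rows": [[[0, 0, 0], 0], [[0, 0, 0], 0], [[0, 0, 0], 0], [[0, 0, 0], 0], [[0, 0, 0], 0], [[0, 0, -0.01], 0], [[0, 0, -0.03], 0], [[0, 0, -0.04], 0], [[0, 0, -0.05], 0], [[0, 0, -0.05], 0]], "jaw": 0}}

```text
t: 39.0
tool_pos: [0.6209, 0.005, 0.2774]
tool_rot: [-2.367, -2.066, 0.0]
contact_force: [0.4, 0.1, -0.7]
opening: 0.0852
grip_force: 0.0
```

```bash
sed -i 's/bmill=([^)]*)/bmill=(.5545,.2958,-.175,.113)/;s/bjar=([^)]*)/bjar=(.4545,.3146,-1.746,.114)/;s/btin=([^)]*)/btin=(.3568,.3329,-.135,.114)/' plan.py; python3 plan.py btin bjar bmill; python3 - <<'E'
from h import *
a=C["top"]["image"][165:290,250:380]; b=C["scene"]["image"][210:310,270:380]
o=np.zeros((500,800,3),np.uint8); a=cv2.resize(a,(416,400)); b=cv2.resize(b,(384,349)); o[:400,:416]=a; o[:349,416:]=b; cv2.imwrite("pics/p3.png",cv2.convertScaleAbs(o[:400],alpha=1.3))
E
```

```text
t 39.0 [0.6209 0.005  0.2774] open 0.0852 grip 0.0 q6 0.02
btin turn -0.001 pre-shift [ 0.2892 -0.306   0.1634] post-shift [ 0.2894 -0.3058  0.1634] tilt -1.0000
bjar turn -1.531 pre-shift [ 0.2843 -0.2067  0.1634] post-shift [0.2179 0.2759 0.1633] tilt -1.0000
bmill turn 0.039 pre-shift [ 0.2792 -0.1051  0.1644] post-shift [ 0.2748 -0.116   0.1644] tilt -1.0000
```

View pics/p3.png

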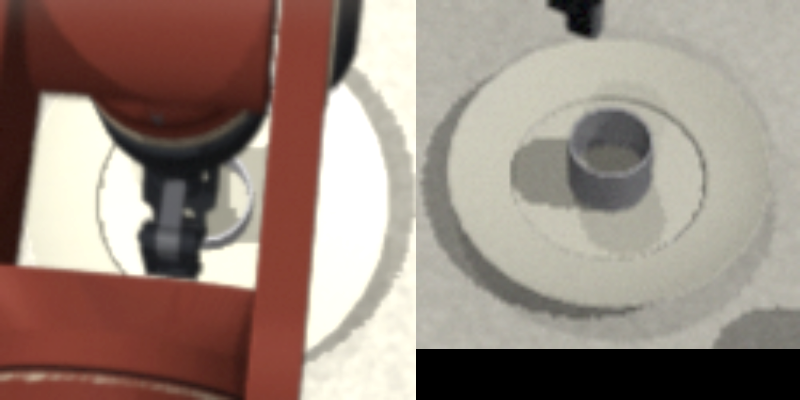

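The ring stands flat on the plate, with its rim at about (325.9,251.1) in the scene view. I'll check how well it is centred.

```bash
python3 - <<'E'
from h import *
print(onz("scene",[(325.9,251.1)],.049), proj("scene",[[.622,.0055,.049],[.6216,.0065,.049]]), onz("scene",[(325.2,261)],.0045), onz("top",[(314.4,227.9)],.0045))
E
```

```text
[[0.62352673 0.00821277 0.049     ]] [[324.99925481 250.33781935]
 [325.4397768  250.30738956]] [[0.62286139 0.00743752 0.0045    ]] [[0.62239957 0.00529848 0.0045    ]]
```

Centred within about 3 mm. Next, the tin goes back.

Emit:
{"op": "drive_tool", "data": {"rows": [[[0.0289, -0.0306, 0], 0], [[0.0289, -0.0306, 0], 0], [[0.0289, -0.0306, 0], 0], [[0.0289, -0.0306, 0], 0], [[0.0289, -0.0306, 0], 0], [[0.0289, -0.0306, 0], 0], [[0.0289, -0.0306, 0], 0], [[0.0289, -0.0306, 0], 0], [[0.0289, -0.0306, 0], 0], [[0.0289, -0.0306, 0], 0]]}}

```text
t: 40.2
tool_pos: [0.3553, 0.3332, 0.2733]
tool_rot: [-2.367, -2.065, 0.005]
contact_force: [0.9, 1.1, -0.1]
opening: 0.0852
grip_force: 0.0
```

Emit:
{"op": "drive_tool", "data": {"rows": [[[0, 0, 0.03], 0], [[0, 0, 0.03], 0], [[0, 0, 0.02], 0], [[0, 0, 0], 0], [[0, 0, 0], 0]]}}

```text
t: 40.7
tool_pos: [0.3567, 0.3322, 0.1942]
tool_rot: [-2.367, -2.066, 0.004]
contact_force: [-0.3, -0.1, 0.1]
opening: 0.0854
grip_force: 0.0
```

```bash
python3 plan.py btin
```

```text
t 40.7 [0.3567 0.3322 0.1942] open 0.0854 grip 0.0 q6 0.73
btin turn -0.001 pre-shift [0.0008 0.0001 0.0802] post-shift [0.0008 0.0001 0.0802] tilt -1.0000
```

Emit:
{"op": "drive_tool", "data": {"rows": [[[0, 0, 0.025], 0], [[0, 0, 0.02], 0], [[0, 0, 0.015], 0], [[0, 0, 0.012], 0], [[0, 0, 0.006], 0], [[0, 0, 0.002], 0], [[0, 0, 0], 0], [[0, 0, 0], 0]]}}

```text
t: 41.5
tool_pos: [0.3578, 0.333, 0.1161]
tool_rot: [2.367, 2.066, 0.003]
contact_force: [0.5, 0.5, -0.3]
opening: 0.0851
grip_force: 0.0
```

Emit:
{"op": "drive_tool", "data": {"rows": [[[0, 0, 0], 0], [[0, 0, 0], 0], [[0, 0, 0], 0], [[0, 0, 0], 0], [[0, 0, 0], 0], [[0, 0, 0], 0], [[0, 0, 0], 0]], "jaw": 1, "grip_force": 30}}

```text
t: 42.2
tool_pos: [0.3576, 0.3328, 0.1157]
tool_rot: [2.367, 2.066, 0.001]
contact_force: [-0.2, 0.3, 4.6]
opening: 0.0458
grip_force: 31.5
```

```bash
sed -i 's/ tin=([^)]*)/ tin=(.4693,-.3996,-.135,.100)/' plan.py; python3 plan.py tin
```

```text
t 42.2 [0.3576 0.3328 0.1157] open 0.0458 grip 31.5 q6 0.73
tin turn -0.001 pre-shift [-0.7106  0.2097  0.0154] post-shift [-0.7107  0.2093  0.0154] tilt -1.0000
```

Emit:
{"op": "drive_tool", "data": {"rows": [[[0, 0, -0.015], 0], [[0, 0, -0.03], 0], [[0, 0, -0.04], 0], [[0, 0, -0.04], 0], [[0, 0, -0.035], 0], [[-0.0178, 0.0052, 0], 0], [[-0.0355, 0.0105, 0], 0], [[-0.0355, 0.0105, 0], 0], [[-0.0355, 0.0105, 0], 0], [[-0.0355, 0.0105, 0], 0]]}}

```text
t: 43.2
tool_pos: [0.3819, 0.1665, 0.274]
tool_rot: [-2.366, -2.066, 0.002]
contact_force: [-0.2, -0.2, -0.7]
opening: 0.0456
grip_force: 31.2
```

Emit:
{"op": "drive_tool", "data": {"rows": [[[-0.0355, 0.0105, 0], 0], [[-0.0355, 0.0105, 0], 0], [[-0.0355, 0.0105, 0], 0], [[-0.0355, 0.0105, 0], 0], [[-0.0355, 0.0105, 0], 0], [[-0.0355, 0.0105, 0], 0], [[-0.0355, 0.0105, 0], 0], [[-0.0355, 0.0105, 0], 0], [[-0.0355, 0.0105, 0], 0], [[-0.0355, 0.0105, 0], 0]]}}

```text
t: 44.2
tool_pos: [0.438, -0.1994, 0.274]
tool_rot: [-2.366, -2.064, 0.001]
contact_force: [0.4, 0.5, -0.5]
opening: 0.0459
grip_force: 31.2
```

Emit:
{"op": "drive_tool", "data": {"rows": [[[-0.0355, 0.0105, 0], 0], [[-0.0355, 0.0105, 0], 0], [[-0.0355, 0.0105, 0], 0], [[-0.0355, 0.0105, 0], 0], [[-0.0355, 0.0105, 0], 0], [[-0.0178, 0.0052, 0], 0], [[0, 0, 0.03], 0], [[0, 0, 0.03], 0], [[0, 0, 0.02], 0], [[0, 0, 0], 0]]}}

```text
t: 45.2
tool_pos: [0.4672, -0.3973, 0.1895]
tool_rot: [-2.359, -2.059, 0.0]
contact_force: [0.0, 0.2, -1.1]
opening: 0.0459
grip_force: 31.1
```

Emit:
{"op": "drive_tool", "data": {"rows": [[[0, 0, 0.03], 0], [[0, 0, 0.02], 0], [[0, 0, 0.01], 0], [[0, 0, 0.005], 0], [[0, 0, 0], 0], [[0, 0, 0], 0]]}}

```text
t: 45.8
tool_pos: [0.4698, -0.3999, 0.1317]
tool_rot: [2.365, 2.064, 0.0]
contact_force: [-0.4, 0.3, -1.6]
opening: 0.0461
grip_force: 31.2
```

```bash
python3 plan.py tin
```

```text
t 45.8 [ 0.4698 -0.3999  0.1317] open 0.0461 grip 31.2 q6 -0.69
tin turn -0.001 pre-shift [ 0.0003 -0.0006  0.0317] post-shift [ 0.0003 -0.0006  0.0317] tilt -1.0000
```

Emit:
{"op": "drive_tool", "data": {"rows": [[[0, 0, 0.012], 0], [[0, 0, 0.006], 0], [[0, 0, 0.003], 0], [[0, 0, 0], 0], [[0, 0, 0], 0]]}}

```text
t: 46.3
tool_pos: [0.4693, -0.3993, 0.1091]
tool_rot: [-2.367, -2.066, 0.0]
contact_force: [-0.3, 0.3, -0.4]
opening: 0.046
grip_force: 31.2
```

Emit:
{"op": "drive_tool", "data": {"rows": [[[0, 0, 0.001], 0], [[0, 0, 0.001], 0], [[0, 0, 0], 0], [[0, 0, 0], 0]]}}

```text
t: 46.7
tool_pos: [0.4693, -0.3994, 0.1073]
tool_rot: [2.367, 2.066, 0.0]
contact_force: [-0.3, -0.1, -1.0]
opening: 0.0461
grip_force: 31.2
```

Emit:
{"op": "drive_tool", "data": {"rows": [[[0, 0, 0.002], 0], [[0, 0, 0.001], 0], [[0, 0, 0.001], 0], [[0, 0, 0], 0], [[0, 0, 0], 0]]}}

```text
t: 47.2
tool_pos: [0.4693, -0.3993, 0.1032]
tool_rot: [-2.367, -2.066, -0.0]
contact_force: [-0.4, 0.4, -0.8]
opening: 0.0461
grip_force: 31.2
```

Emit:
{"op": "drive_tool", "data": {"rows": [[[0, 0, 0.001], 0], [[0, 0, 0.0005], 0], [[0, 0, 0], 0], [[0, 0, 0], 0]]}}

```text
t: 47.6
tool_pos: [0.4693, -0.3994, 0.1017]
tool_rot: [2.367, 2.066, -0.0]
contact_force: [0.5, 0.5, -0.8]
opening: 0.0461
grip_force: 31.2
```

Emit:
{"op": "drive_tool", "data": {"rows": [[[0, 0, 0.0007], 0], [[0, 0, 0], 0], [[0, 0, 0], 0]]}}

```text
t: 47.9
tool_pos: [0.4693, -0.3994, 0.1017]
tool_rot: [-2.367, -2.066, 0.0]
contact_force: [-1.7, 2.0, 5.6]
opening: 0.046
grip_force: 31.6
```

Emit:
{"op": "drive_tool", "data": {"rows": [[[0, 0, 0], 0], [[0, 0, 0], 0], [[0, 0, 0], 0], [[0, 0, 0], 0], [[0, 0, 0], 0], [[0, 0, -0.01], 0], [[0, 0, -0.03], 0], [[0, 0, -0.04], 0], [[0, 0, -0.05], 0], [[0, 0, -0.045], 0]], "jaw": 0}}

```text
t: 48.9
tool_pos: [0.4692, -0.3992, 0.279]
tool_rot: [2.366, 2.065, 0.0]
contact_force: [0.4, -0.9, 1.0]
opening: 0.0858
grip_force: 0.0
```

```bash
python3 plan.py bmill bjar
```

```text
t 48.9 [ 0.4692 -0.3992  0.279 ] open 0.0858 grip 0.0 q6 -0.69
bmill turn 0.039 pre-shift [ 0.7003 -0.0096  0.1654] post-shift [ 0.6994 -0.0372  0.1653] tilt -1.0000
bjar turn -1.531 pre-shift [ 0.7055 -0.1112  0.1643] post-shift [0.1391 0.7002 0.1656] tilt -1.0000
```

Emit:
{"op": "drive_tool", "data": {"rows": [[[0, 0, 0], 0.039], [[0.0388, -0.0021, 0], 0], [[0.0388, -0.0021, 0], 0], [[0.0388, -0.0021, 0], 0], [[0.0388, -0.0021, 0], 0], [[0.0388, -0.0021, 0], 0], [[0.0388, -0.0021, 0], 0], [[0.0388, -0.0021, 0], 0], [[0.0388, -0.0021, 0], 0], [[0.0388, -0.0021, 0], 0]]}}

```text
t: 49.9
tool_pos: [0.5113, -0.0506, 0.2771]
tool_rot: [2.406, 2.018, 0.001]
contact_force: [0.3, -1.6, -0.2]
opening: 0.0858
grip_force: 0.0
```

Emit:
{"op": "drive_tool", "data": {"rows": [[[0.0388, -0.0021, 0], 0], [[0.0388, -0.0021, 0], 0], [[0.0388, -0.0021, 0], 0], [[0.0388, -0.0021, 0], 0], [[0.0388, -0.0021, 0], 0], [[0.0388, -0.0021, 0], 0], [[0.0388, -0.0021, 0], 0], [[0.0388, -0.0021, 0], 0], [[0.0388, -0.0021, 0], 0], [[0, 0, 0.02], 0]]}}

```text
t: 50.9
tool_pos: [0.5547, 0.2996, 0.2604]
tool_rot: [2.401, 2.024, 0.013]
contact_force: [-0.1, -0.7, 0.5]
opening: 0.0853
grip_force: 0.0
```

Emit:
{"op": "drive_tool", "data": {"rows": [[[0, 0, 0.03], 0], [[0, 0, 0.02], 0], [[0, 0, 0.01], 0], [[0, 0, 0], 0], [[0, 0, 0], 0]]}}

```text
t: 51.4
tool_pos: [0.5539, 0.2952, 0.1974]
tool_rot: [2.406, 2.019, 0.003]
contact_force: [0.4, -0.2, 1.0]
opening: 0.0855
grip_force: 0.0
```

```bash
python3 plan.py bmill
```

```text
t 51.4 [0.5539 0.2952 0.1974] open 0.0855 grip 0.0 q6 0.55
bmill turn 0.000 pre-shift [0.0007 0.0003 0.0844] post-shift [0.0007 0.0003 0.0844] tilt -1.0000
```

Emit:
{"op": "drive_tool", "data": {"rows": [[[0, 0, 0.025], 0], [[0, 0, 0.02], 0], [[0, 0, 0.015], 0], [[0, 0, 0.012], 0], [[0, 0, 0.007], 0], [[0, 0, 0.004], 0], [[0, 0, 0], 0], [[0, 0, 0], 0]]}}

```text
t: 52.2
tool_pos: [0.5538, 0.2952, 0.1138]
tool_rot: [2.406, 2.019, 0.002]
contact_force: [1.2, 0.3, -0.0]
opening: 0.085
grip_force: 0.0
```

Emit:
{"op": "drive_tool", "data": {"rows": [[[0, 0, 0], 0], [[0, 0, 0], 0], [[0, 0, 0], 0], [[0, 0, 0], 0], [[0, 0, 0], 0], [[0, 0, 0], 0], [[0, 0, 0], 0], [[0, 0, 0], 0]], "jaw": 1, "grip_force": 30}}

```text
t: 53.0
tool_pos: [0.5539, 0.2951, 0.1136]
tool_rot: [2.406, 2.019, 0.002]
contact_force: [0.7, -0.2, 3.3]
opening: 0.0427
grip_force: 28.6
```

```bash
sed -i 's/(mill=([^)]*)/(mill=(.4994,-.2656,-.175,.098)/' plan.py; python3 plan.py mill
```

```text
t 53.0 [0.5539 0.2951 0.1136] open 0.0427 grip 28.6 q6 0.55
mill turn 0.000 pre-shift [-0.5616  0.0438  0.0154] post-shift [-0.5616  0.044   0.0154] tilt -1.0000
```

Emit:
{"op": "drive_tool", "data": {"rows": [[[0, 0, -0.015], 0], [[0, 0, -0.03], 0], [[0, 0, -0.04], 0], [[0, 0, -0.04], 0], [[0, 0, -0.035], 0], [[-0.0176, 0.0014, 0], 0], [[-0.0351, 0.0027, 0], 0], [[-0.0351, 0.0027, 0], 0], [[-0.0351, 0.0027, 0], 0], [[-0.0351, 0.0027, 0], 0]]}}

```text
t: 54.0
tool_pos: [0.5363, 0.1355, 0.271]
tool_rot: [-2.405, -2.018, 0.005]
contact_force: [0.4, -0.3, -2.2]
opening: 0.0427
grip_force: 29.6
```

Emit:
{"op": "drive_tool", "data": {"rows": [[[-0.0351, 0.0027, 0], 0], [[-0.0351, 0.0027, 0], 0], [[-0.0351, 0.0027, 0], 0], [[-0.0351, 0.0027, 0], 0], [[-0.0351, 0.0027, 0], 0], [[-0.0351, 0.0027, 0], 0], [[-0.0351, 0.0027, 0], 0], [[-0.0351, 0.0027, 0], 0], [[-0.0351, 0.0027, 0], 0], [[-0.0351, 0.0027, 0], 0]]}}

```text
t: 55.0
tool_pos: [0.5018, -0.2142, 0.271]
tool_rot: [-2.404, -2.017, 0.002]
contact_force: [-0.1, 0.4, -1.7]
opening: 0.043
grip_force: 29.6
```

Emit:
{"op": "drive_tool", "data": {"rows": [[[-0.0351, 0.0027, 0], 0], [[-0.0176, 0.0014, 0], 0], [[0, 0, 0.03], 0], [[0, 0, 0.03], 0], [[0, 0, 0.03], 0], [[0, 0, 0.025], 0], [[0, 0, 0.02], 0], [[0, 0, 0.01], 0], [[0, 0, 0], 0], [[0, 0, 0], 0]]}}

```text
t: 56.0
tool_pos: [0.4986, -0.2657, 0.1285]
tool_rot: [2.406, 2.019, 0.0]
contact_force: [-0.3, 0.5, -1.1]
opening: 0.0426
grip_force: 29.9
```

```bash
python3 plan.py mill
```

```text
t 56.0 [ 0.4986 -0.2657  0.1285] open 0.0426 grip 29.9 q6 -0.45
mill turn 0.001 pre-shift [0.0002 0.0008 0.0305] post-shift [0.0002 0.0008 0.0305] tilt -1.0000
```

Emit:
{"op": "drive_tool", "data": {"rows": [[[0, 0, 0.012], 0], [[0, 0, 0.006], 0], [[0, 0, 0.003], 0], [[0, 0, 0.002], 0], [[0, 0, 0], 0], [[0, 0, 0], 0]]}}

```text
t: 56.6
tool_pos: [0.4986, -0.2658, 0.1052]
tool_rot: [2.407, 2.019, 0.0]
contact_force: [-0.6, -1.1, -1.3]
opening: 0.0428
grip_force: 29.9
```

Emit:
{"op": "drive_tool", "data": {"rows": [[[0, 0, 0.001], 0], [[0, 0, 0.001], 0], [[0, 0, 0], 0], [[0, 0, 0], 0]]}}

```text
t: 57.0
tool_pos: [0.4984, -0.2657, 0.103]
tool_rot: [-2.407, -2.019, 0.0]
contact_force: [0.2, 0.0, -2.1]
opening: 0.0429
grip_force: 29.9
```

Emit:
{"op": "drive_tool", "data": {"rows": [[[0, 0, 0.001], 0], [[0, 0, 0.001], 0], [[0, 0, 0.001], 0], [[0, 0, 0], 0], [[0, 0, 0], 0]]}}

```text
t: 57.5
tool_pos: [0.4984, -0.2657, 0.0999]
tool_rot: [-2.407, -2.019, 0.0]
contact_force: [0.1, -0.4, -1.4]
opening: 0.0428
grip_force: 29.9
```

Emit:
{"op": "drive_tool", "data": {"rows": [[[0, 0, 0.0008], 0], [[0, 0, 0], 0], [[0, 0, 0], 0]]}}

```text
t: 57.8
tool_pos: [0.4986, -0.2658, 0.0996]
tool_rot: [2.406, 2.019, 0.0]
contact_force: [-0.5, 0.2, 0.3]
opening: 0.0432
grip_force: 29.6
```

Emit:
{"op": "drive_tool", "data": {"rows": [[[0, 0, 0], 0], [[0, 0, 0], 0], [[0, 0, 0], 0], [[0, 0, 0], 0], [[0, 0, 0], 0], [[0, 0, -0.01], 0], [[0, 0, -0.03], 0], [[0, 0, -0.04], 0], [[0, 0, -0.05], 0], [[0, 0, -0.045], 0]], "jaw": 0}}

```text
t: 58.8
tool_pos: [0.4983, -0.2656, 0.2772]
tool_rot: [2.406, 2.019, 0.001]
contact_force: [0.2, -0.6, 0.1]
opening: 0.0854
grip_force: 0.0
```

```bash
python3 plan.py bjar
```

```text
t 58.8 [ 0.4983 -0.2656  0.2772] open 0.0854 grip 0.0 q6 -0.45
bjar turn -1.570 pre-shift [ 0.5638 -0.1441  0.1627] post-shift [0.1444 0.5634 0.1638] tilt -1.0000
```

Emit:
{"op": "drive_tool", "data": {"rows": [[[0.0376, -0.0096, 0], 0], [[0.0376, -0.0096, 0], 0], [[0.0376, -0.0096, 0], 0], [[0.0376, -0.0096, 0], 0], [[0.0376, -0.0096, 0], 0], [[0.0376, -0.0096, 0], 0], [[0.0376, -0.0096, 0], 0], [[0.0376, -0.0096, 0], 0], [[0.0376, -0.0096, 0], 0], [[0.0376, -0.0096, 0], 0]]}}

```text
t: 59.8
tool_pos: [0.4688, 0.1229, 0.2753]
tool_rot: [2.406, 2.019, 0.002]
contact_force: [0.2, -0.7, 0.4]
opening: 0.0857
grip_force: 0.0
```

Emit:
{"op": "drive_tool", "data": {"rows": [[[0.0376, -0.0096, 0], 0], [[0.0376, -0.0096, 0], 0], [[0.0376, -0.0096, 0], 0], [[0.0376, -0.0096, 0], 0], [[0.0376, -0.0096, 0], 0], [[0, 0, 0], 0.131], [[0, 0, 0], 0.131], [[0, 0, 0], 0.131], [[0, 0, 0], 0.131], [[0, 0, 0], 0.131]]}}

```text
t: 60.8
tool_pos: [0.4545, 0.3149, 0.275]
tool_rot: [-2.931, -1.13, -0.001]
contact_force: [0.8, 0.4, -0.6]
opening: 0.0854
grip_force: 0.0
```

Emit:
{"op": "drive_tool", "data": {"rows": [[[0, 0, 0.01], 0.131], [[0, 0, 0.01], 0.131], [[0, 0, 0.01], 0.131], [[0, 0, 0.01], 0.131], [[0, 0, 0.01], 0.131], [[0, 0, 0.01], 0.131], [[0, 0, 0.01], 0.131], [[0, 0, 0], 0], [[0, 0, 0], 0]]}}

```text
t: 61.7
tool_pos: [0.4547, 0.3148, 0.2048]
tool_rot: [-3.13, 0.271, -0.001]
contact_force: [-0.1, -0.3, -0.2]
opening: 0.0854
grip_force: 0.0
```

```bash
python3 plan.py bjar
```

```text
t 61.7 [0.4547 0.3148 0.2048] open 0.0854 grip 0.0 q6 2.21
bjar turn 0.002 pre-shift [-0.0001  0.0003  0.0908] post-shift [-0.0001  0.0003  0.0908] tilt -1.0000
```

Emit:
{"op": "drive_tool", "data": {"rows": [[[0, 0, 0.025], 0], [[0, 0, 0.02], 0], [[0, 0, 0.018], 0], [[0, 0, 0.014], 0], [[0, 0, 0.008], 0], [[0, 0, 0.005], 0], [[0, 0, 0], 0], [[0, 0, 0], 0]]}}

```text
t: 62.5
tool_pos: [0.4551, 0.3151, 0.115]
tool_rot: [-3.129, 0.275, -0.002]
contact_force: [-0.2, 0.5, 0.5]
opening: 0.0853
grip_force: 0.0
```

Emit:
{"op": "drive_tool", "data": {"rows": [[[0, 0, 0], 0], [[0, 0, 0], 0], [[0, 0, 0], 0], [[0, 0, 0], 0], [[0, 0, 0], 0], [[0, 0, 0], 0], [[0, 0, 0], 0]], "jaw": 1, "grip_force": 40}}

```text
t: 63.2
tool_pos: [0.4551, 0.3149, 0.1151]
tool_rot: [-3.129, 0.276, -0.002]
contact_force: [-1.3, -1.2, 5.8]
opening: 0.0528
grip_force: 42.7
```

```bash
sed -i 's/ jar=([^)]*)/ jar=(.4157,-.3172,-1.746,.100)/' plan.py; python3 plan.py jar
```

```text
t 63.2 [0.4551 0.3149 0.1151] open 0.0528 grip 42.7 q6 2.22
jar turn -0.001 pre-shift [0.0717 0.6292 0.0149] post-shift [0.0714 0.6293 0.0149] tilt -1.0000
```

Emit:
{"op": "drive_tool", "data": {"rows": [[[0, 0, -0.015], 0], [[0, 0, -0.03], 0], [[0, 0, -0.04], 0], [[0, 0, -0.04], 0], [[0, 0, -0.035], 0], [[0.0021, 0.0185, 0], 0], [[0.0042, 0.037, 0], 0], [[0.0042, 0.037, 0], 0], [[0.0042, 0.037, 0], 0], [[0.0042, 0.037, 0], 0]]}}

```text
t: 64.2
tool_pos: [0.4426, 0.1457, 0.2723]
tool_rot: [3.129, -0.275, -0.004]
contact_force: [1.1, 0.3, -1.5]
opening: 0.053
grip_force: 42.9
```

Emit:
{"op": "drive_tool", "data": {"rows": [[[0.0042, 0.037, 0], 0], [[0.0042, 0.037, 0], 0], [[0.0042, 0.037, 0], 0], [[0.0042, 0.037, 0], 0], [[0.0042, 0.037, 0], 0], [[0.0042, 0.037, 0], 0], [[0.0042, 0.037, 0], 0], [[0.0042, 0.037, 0], 0], [[0.0042, 0.037, 0], 0], [[0.0042, 0.037, 0], 0]]}}

```text
t: 65.2
tool_pos: [0.4191, -0.2253, 0.2724]
tool_rot: [-3.128, 0.277, 0.004]
contact_force: [1.2, -0.4, -2.4]
opening: 0.0531
grip_force: 42.9
```

Emit:
{"op": "drive_tool", "data": {"rows": [[[0.0042, 0.037, 0], 0], [[0.0042, 0.037, 0], 0], [[0.0021, 0.0185, 0], 0], [[0, 0, 0.03], 0], [[0, 0, 0.03], 0], [[0, 0, 0.03], 0], [[0, 0, 0.025], 0], [[0, 0, 0.02], 0], [[0, 0, 0], 0], [[0, 0, 0], 0]]}}

```text
t: 66.2
tool_pos: [0.4144, -0.3164, 0.1387]
tool_rot: [-3.128, 0.275, 0.002]
contact_force: [0.1, 0.5, -1.0]
opening: 0.0531
grip_force: 43.0
```

```bash
python3 plan.py jar
```

```text
t 66.2 [ 0.4144 -0.3164  0.1387] open 0.0531 grip 43.0 q6 0.95
jar turn -0.000 pre-shift [0.0015 0.0006 0.0387] post-shift [0.0015 0.0006 0.0387] tilt -1.0000
```

Emit:
{"op": "drive_tool", "data": {"rows": [[[0, 0, 0.016], 0], [[0, 0, 0.01], 0], [[0, 0, 0.005], 0], [[0, 0, 0.003], 0], [[0, 0, 0], 0], [[0, 0, 0], 0]]}}

```text
t: 66.8
tool_pos: [0.4151, -0.3173, 0.1057]
tool_rot: [3.129, -0.276, 0.001]
contact_force: [0.4, -0.3, -2.5]
opening: 0.0528
grip_force: 43.0
```

Emit:
{"op": "drive_tool", "data": {"rows": [[[0, 0, 0.001], 0], [[0, 0, 0.001], 0], [[0, 0, 0], 0], [[0, 0, 0], 0]]}}

```text
t: 67.2
tool_pos: [0.4149, -0.317, 0.1032]
tool_rot: [3.129, -0.276, 0.0]
contact_force: [-0.6, 0.1, -2.1]
opening: 0.0531
grip_force: 43.0
```

Emit:
{"op": "drive_tool", "data": {"rows": [[[0, 0, 0.001], 0], [[0, 0, 0.001], 0], [[0, 0, 0.0005], 0], [[0, 0, 0], 0], [[0, 0, 0], 0]]}}

```text
t: 67.7
tool_pos: [0.4149, -0.3171, 0.1011]
tool_rot: [-3.129, 0.276, 0.0]
contact_force: [-1.2, 1.4, 3.7]
opening: 0.0527
grip_force: 43.5
```

Contact. I'll release, rise and move clear for a final look.

Emit:
{"op": "drive_tool", "data": {"rows": [[[0, 0, 0], 0], [[0, 0, 0], 0], [[0, 0, 0], 0], [[0, 0, 0], 0], [[0, 0, 0], 0], [[0, 0, -0.01], 0], [[0, 0, -0.03], 0], [[0, 0, -0.04], 0], [[0, 0, -0.05], 0], [[0, 0, -0.045], 0]], "jaw": 0}}

```text
t: 68.7
tool_pos: [0.4148, -0.3169, 0.2786]
tool_rot: [3.129, -0.276, 0.002]
contact_force: [1.6, -1.6, -0.9]
opening: 0.0857
grip_force: 0.0
```

Emit:
{"op": "drive_tool", "data": {"rows": [[[0, -0.04, 0], 0], [[0, -0.04, 0], 0], [[0, -0.04, 0], 0], [[0, -0.04, 0], 0], [[0, -0.04, 0], 0], [[0, -0.04, 0], 0], [[0, -0.04, 0], 0], [[0, -0.04, 0], 0], [[0, -0.04, 0], 0], [[0, -0.04, 0], 0]]}}

```text
t: 69.7
tool_pos: [0.4849, 0.0785, 0.2767]
tool_rot: [-3.129, 0.276, -0.003]
contact_force: [0.2, -0.5, -0.3]
opening: 0.0853
grip_force: 0.0
```

Emit:
{"op": "drive_tool", "data": {"rows": [[[0, -0.04, 0], 0], [[0, -0.04, 0], 0], [[0, -0.04, 0], 0], [[0, -0.04, 0], 0], [[0, -0.04, 0], 0], [[0, -0.04, 0], 0], [[0, 0, 0], 0], [[0, 0, 0], 0]]}}

```text
t: 70.5
tool_pos: [0.5267, 0.3137, 0.2761]
tool_rot: [3.129, -0.273, 0.0]
contact_force: [0.5, 0.1, 0.0]
opening: 0.0854
grip_force: 0.0
```

```bash
python3 plan.py; python3 - <<'E'
from h import *
o=np.zeros((600,800,3),np.uint8)
def put(i,x,y,s):
    i=cv2.resize(i,None,fx=s,fy=s,interpolation=2); o[y:y+i.shape[0],x:x+i.shape[1]]=i
z=cv2.imread("pics/top0.png")
put(C["top"]["image"][235:375,405:560],0,0,2.5); put(z[235:375,405:560],400,0,2.5)
put(C["top"]["image"][165:290,250:380],0,352,1.98); put(C["scene"]["image"],400,352,.5)
cv2.imwrite("pics/f.png",cv2.convertScaleAbs(o,alpha=1.3))
E
```

```text
t 70.5 [0.5267 0.3137 0.2761] open 0.0854 grip 0.0 q6 2.16
```

View pics/f.png

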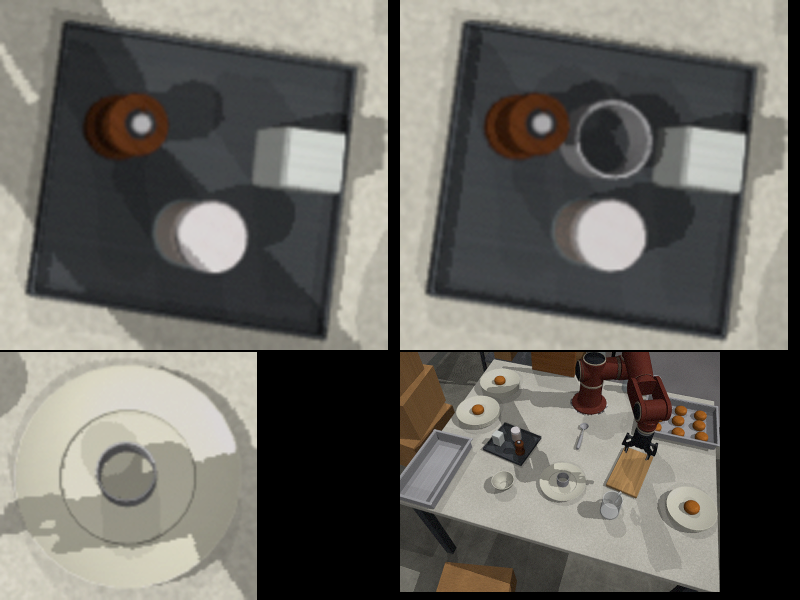

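Compared with the start, the mill (141,123), jar (212,237) and tin (315,160) are within about 1–2 px of their first places. The ring stands centred in the plate's inner circle. The jug and bowl haven't moved, so I'm handing in.

```bash
python3 -c "
from station import ctrl; print(ctrl.finish_job())"
```

```text
the job is handed in; nothing more can be done
None
```

The job is handed in, with no verdict shown. In the final pictures the ring stands flat in the middle of the plate, the mill, jar and tin are upright within a few millimetres of where they stood in the tray, and the jug and bowl are where they were.

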